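# Stow the charger in the locking slide-out tray

## Robot

A 7-joint arm with a two-finger parallel gripper is mounted at the origin on a cart in front of the work surface, level with it; the furniture and walls round the work are solid. World frame = base frame: x ahead of the robot, y to its left, z up, the work surface at z = 0. Lengths are in m, angles in rad, forces in N, time in s.
With the tool pointing down it reaches from about 0.4 to 0.875 m from the base axis. Payload 6.5 kg.
Tool frame: the origin (TCP) lies at the centre of the arm's flange, where the gripper is bolted on; the fingertips stand 173 mm ahead of it and the grasp point (between the pads) lies 155 mm ahead of it; z points along the fingers, y is the line along which they close (so a half turn about z gives the same grasp; the last joint's range is limited). The gripper opens to 85 mm and grips with 20 to 120 N. Pads are 22 mm wide; open, the fingers measure 114 mm over their backs; the gripper's body (76 mm by 85 mm) begins 54 mm behind the grasp point. The pads swing forward as they close: fully open they stand 13 mm farther back than shut.
Start: joints at [-1.302, 0.536, -0.004, 1.538, 0.003, 1.067, -0.071], TCP at [0.214, 0.614, 0.405] pointing down, gripper open.
Joint ranges: [-2.7, 2.7], [-0.37, 2.16], [-1.27, 1.26], [0.24, 2.4], [-1.31, 4.45], [0.19, 1.91], [-2.76, 2.76]. Speed limits (rad/s): [2.39, 2.39, 3.14, 3.14, 3.14, 3.14, 3.14].

## Interface

Orientations are given as a unit quaternion [x, y, z, w].
In Python, from workcell import env gives the robot as it stands.
- The arm moves only by the shell command python3 drive.py 'ROWS' [OPENING] [FORCE]. ROWS is one flat JSON list of numbers that holds 1 to 12 rows one after another, with no inner brackets; each row has 6 numbers: dx, dy, dz in a scale on which 1.0 is 1 m, then a rotation vector rx, ry, rz in a scale on which 1.0 is pi/2 rad; each row shifts and turns the commanded pose from where the row before left it, along the tool's axes as they then stand; what a row does not reach is not made up. A row lasts 1/12 s, in which the tool goes at most 0.0417 m and 0.125 rad, less where a joint would pass 70% of its speed; a pose out of reach is approached as far as the arm can. OPENING is the finger opening in m, set as the command begins (- or left out keeps the last). The fingers move at their own pace and stop on an object; FORCE is the grip in N (left out, the last holds). Time passes only in rows, so rows that do not move let the fingers close. It prints the time, the measured TCP pose, the force, the opening and the grip force at its end. A shift or turn number past 1, either way, is cut back to 1. Input that does not fit is refused with a message, and nothing moves.
- env.get_state(): the state, without advancing time (a new reading comes with each control period).
- env.capture(name): name is "scene" or "top" or "wrist"; returns the picture (480x640x3 uint8, red, green, blue); there is no depth.
- env.calibration(name): a dict with "fx", "fy", "cx", "cy" (pixels), "R" (3x3) and "t" (3): a world point X has camera coordinates R X + t. Camera axes: x right, y down, z forward; pixel columns grow to the right and rows downward; lengths in m; the calibration is good to about 2 mm. A picture is of the moment at which its call begins: read the wrist's pose just before it. calibration takes no time and is no camera call; for the wrist camera it gives the pose at the moment of the call.
- env.close_job(): hands the job in; it is judged then, once.
The state is a dict: "clock": time; "q": joint angles; "qvel": joint speeds; "joint_torque": joint torques, N m; "tool_pos": TCP position; "tool_rot": TCP orientation; "contact_force": force on the tool from outside, world axes, zero at the start; "ft_torque": the same for the moment, N m; "gripper_width": finger opening in m; "grip_force": force on a finger pad.
Only numpy, scipy, OpenCV 4.12 (cv2) and the standard library are available. Lean on these libraries where they do the work, as an engineer would, in place of code of your own. Each camera call takes 0.05 s, during which the arm holds its last target. There are 200 camera calls.

## Task

Put the black plug-in charger away in the slide-out tray: pull the tray out until it locks, set the charger down on its flat base on the tray floor, then press the release tab down and push the tray fully home with the charger in it. Leave the other things (screw tin, tape measure, spring clamp) where they are.

Things in the scene. Friction and masses are not known exactly. Their poses are not given: they have to be found in the camera images.
- rack: Fixed grey sheet-metal housing on the work surface, 170 mm deep (its x), 176 mm wide (its y), 74 mm high, open at its front, which looks along its own -x. Origin at the centre of its underside, z up. A tray slides out of it along -x; free height from tray floor to roof 57 mm. A spring clamp lies on its roof.
- tray (a joint): How far the tray is out, m, along the housing's -x: 0 fully home, hard stop 0.121, ajar up to 0.03 at the start. Slide friction 1.5 N, 0.5 kg, no return spring. From 0.095 on a spring pawl resists (2 to 4 N more, the tab dips); at 0.1185 it snaps up (tab too) and locks the tray, with 2.5 mm play, until the release tab is pressed.
- release (a joint): Travel of the release tab, m: 0 up, 0.008 fully down (hard stop). Spring: 2 N at rest, 5 N fully down; it springs back when let go. The lock is free from about 0.006; keep it down while the tray is pushed back the first 5 mm (it may stay pressed all the way).
- handle (a point): Middle of the tray's dark bow handle: round bar 10 mm thick, 66 mm straight along y, its centre 44 mm above the work surface and 45 mm in front of the front panel's outer face (free gap behind it 40 mm, open above and below). Moves with the tray; axes as the housing's (-x is out). The panel is 172 mm wide and its top is 68 mm above the work surface.
- release_top (a point): Centre of the top of the black ridged release tab, 26 (x) x 42 (y) x 5 mm, 83 mm from the handle's middle along +y, 44 mm above the work surface when up. Pressed straight down. It sticks out of the front panel, whose outer face is 13 mm behind this point (+x) and rises 24 mm above it: tips pressing the tab can push the panel home. Axes as the housing's.
- tray_floor (a point): Point on top of the tray floor (13 mm above the work surface), mid-width, midway along the part uncovered when locked out: the front panel's inner face is 60 mm in front (-x), the housing's front edge then 60 mm behind (+x), side walls 68 mm to either side (y), their tops 38 mm above the work surface. Moves with the tray; axes as the housing's.
- charger: Black plug-in charger lying on its flat base, 0.12 kg, 78 mm long (its x) by 48 mm wide (its y) by 36 mm high (z up). Origin at the centre of the underside of the whole; the solid body to grasp is x -3 to +39 mm, the full 48 mm wide; a narrower collar and two pins point to its -x.
- screw_tin: Bystander: open round tin of screws, 68 mm across, 49 mm high, standing on the work surface; origin at the centre of its underside.
- tape_measure: Bystander: tape measure standing on the work surface, 35 mm (x) by 70 mm (y) by 66 mm high; origin at the centre of its underside.
- spring_clamp: Bystander: black spring clamp, 55 x 90 x 17 mm, lying on the housing's roof towards the rear; origin at the centre of its underside.

How it is judged:
On the way, in this order (a step that is already met when the one before it is completed fails the run):
1. the tray is out and locked, the release tab up again (value of joint tray above 0.1165 m and value of joint release below 0.0025 m), for 0.2 s.
2. the charger stands on its flat base on the floor of the locked-out tray, let go (value of joint tray above 0.1165 m and z of charger in the frame of tray_floor between -0.006 and 0.006 m and horizontal distance between charger and tray_floor below 0.07 m and angle between charger's own z axis and vertical below 0.15 rad and contact force between the fingers and charger below 0.1 N and linear speed of charger below 0.03 m/s), for 0.2 s.
3. the release tab is pressed while the tray is still out (value of joint release above 0.004 m and value of joint tray above 0.1 m).
At the end, for the whole second after the job is handed in: The tray is home to within 5 mm, the release tab is up again, and the charger lies at rest inside the tray, on its flat base on the tray floor (value of joint tray below 0.005 m and value of joint release below 0.003 m and z of charger in the frame of tray_floor between -0.006 and 0.006 m and horizontal distance between charger and tray_floor below 0.1 m and angle between charger's own z axis and vertical below 0.15 rad and linear speed of charger below 0.02 m/s); the robot touches nothing.
It fails at once if a bystander (screw tin, tape measure or spring clamp) is moved by more than 20 mm or tipped (distance of any of screw_tin, tape_measure, spring_clamp from where it was at the start of the episode above 0.02 m or angle between any of screw_tin, tape_measure's own z axis and vertical above 0.5 rad).
It also fails if it takes over 64 s, if anything falls off the work surface, if the arm or the gripper's body presses on something with over 40 N, if the wrist force passes 120 N, or if a joint passes its speed limit or range.

## Working session

There is one attempt and no reset: what is moved stays moved. The work goes in short steps, Python scripts to look and compute and a shell command to move; the robot and the scene stay as the last step left them, time stands still between calls to the robot, and variables do not carry over. Pictures are saved under pics/ and viewed, at most 11 in all, crops included, and the job is handed in when it is done.

```bash
ls; mkdir -p pics; python3 - <<'E'
from workcell import env
import cv2,numpy as np
for n in("scene","top"):
    im=env.capture(n); cv2.imwrite(f"pics/{n}0.png",im[:,:,::-1]); c=env.calibration(n); print(n,{k:np.round(v,4).tolist() for k,v in c.items()})
s=env.get_state();print(s)
E
```

```text
drive.py
pics
workcell.py
scene {'fx': 473.0933, 'fy': 473.0933, 'cx': 317.9031, 'cy': 238.7077, 'R': [[-0.998, 0.0596, 0.0192], [0.0171, 0.5551, -0.8316], [-0.0602, -0.8296, -0.5551]], 't': [0.548, 0.1101, 0.9505]}
top {'fx': 490.5015, 'fy': 490.5015, 'cx': 316.7007, 'cy': 237.7052, 'R': [[0.0219, -0.9997, -0.0052], [-0.989, -0.0209, -0.1465], [0.1464, 0.0084, -0.9892]], 't': [-0.1186, 0.5502, 0.9307]}
{'clock': 0.1, 'q': array([-1.3022007 ,  0.53712182, -0.004461  ,  1.53878363,  0.0026117 ,
        1.06729224, -0.07118565]), 'qvel': array([-0.00072301, -0.00163786,  0.00161099, -0.00305162,  0.0001441 ,
       -0.00121394,  0.00149748]), 'joint_torque': array([ 2.72420060e-03, -5.84568965e+01,  1.05140962e+00, -2.59774500e+01,
        1.25024765e-02,  4.62677519e-03, -1.74284412e-05]), 'tool_pos': array([0.21346075, 0.61363212, 0.40387628]), 'tool_rot': array([ 1.66562340e-01,  9.86030602e-01, -7.96057726e-04, -7.52616053e-05]), 'contact_force': array([-0.3252448 ,  0.44823371, -0.41517819]), 'ft_torque': array([0.01546634, 0.03305196, 0.0110202 ]), 'grip_force': 0.0, 'gripper_width': 0.085456434444809}
```

View pics/scene0.png

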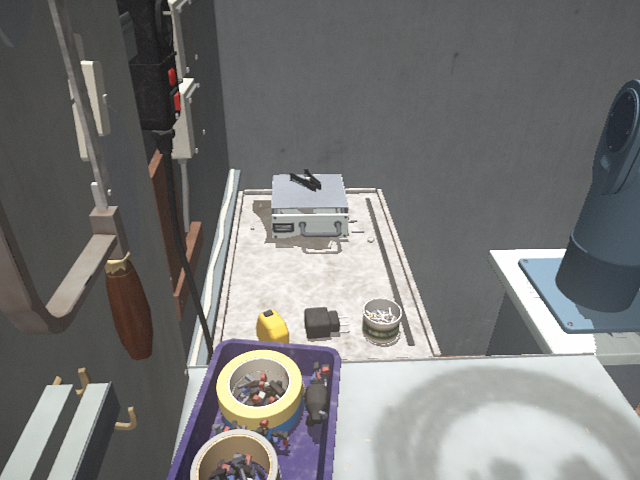

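View pics/top0.png

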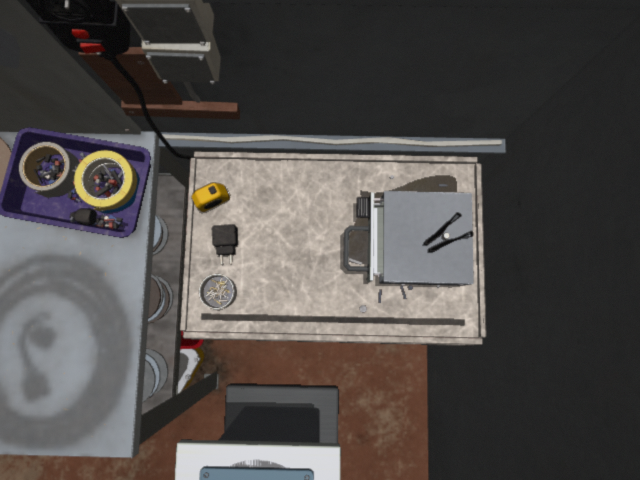

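The scene view shows the rack at (310,205), the charger at (322,321) and the tin at (382,317). In the top view the rack is at (428,238), opening to the left (world +y). Its handle is at (347,250) and the tab at (363,205). The charger is at (225,238) with its pins toward the robot, the tape at (210,195) and the tin at (218,292). Next I'll look at an enlarged crop.

```bash
cat > h.py <<'E'
from workcell import env
import cv2,numpy as np
def ray(n,u,v,c=None):
    c=c or env.calibration(n); R=np.array(c["R"]);t=np.array(c["t"])
    return -R.T@t, R.T@np.array([(u-c["cx"])/c["fx"],(v-c["cy"])/c["fy"],1])
def plane(n,u,v,z,c=None):
    o,d=ray(n,u,v,c); return o+d*(z-o[2])/d[2]
def tri(rays):
    A=np.zeros((3,3));b=np.zeros(3)
    for o,d in rays:
        d=d/np.linalg.norm(d);P=np.eye(3)-np.outer(d,d);A+=P;b+=P@o
    X=np.linalg.solve(A,b); return X,[np.linalg.norm(np.cross(X-o,d/np.linalg.norm(d))) for o,d in rays]
def crop(src,dst,x0,y0,w,h,s):
    im=cv2.imread(src)[y0:y0+h,x0:x0+w]; cv2.imwrite(dst,cv2.resize(im,None,fx=s,fy=s,interpolation=cv2.INTER_CUBIC))
E
python3 - <<'E'
from h import *
import cv2,numpy as np
a=cv2.imread("pics/top0.png")[150:300,190:400]; b=cv2.imread("pics/scene0.png")[170:345,245:420]
a=cv2.resize(a,None,fx=3.8,fy=3.8,interpolation=2); cv2.imwrite("pics/topc.png",a)
crop("pics/scene0.png","pics/scenec.png",245,165,175,185,3.2)
for p in [(347,250),(363,205),(225,238),(385,192),(385,282),(472,192),(190,335),(218,292)]: print(p,plane("top",*p,0.04).round(3))
E
```

```text
(347, 250) [ 0.529 -0.167  0.04 ]
(363, 205) [ 0.621 -0.198  0.04 ]
(225, 238) [0.548 0.075 0.04 ]
(385, 192) [ 0.648 -0.242  0.04 ]
(385, 282) [ 0.468 -0.242  0.04 ]
(472, 192) [ 0.652 -0.416  0.04 ]
(190, 335) [0.358 0.133 0.04 ]
(218, 292) [0.442 0.083 0.04 ]
```

View pics/topc.png

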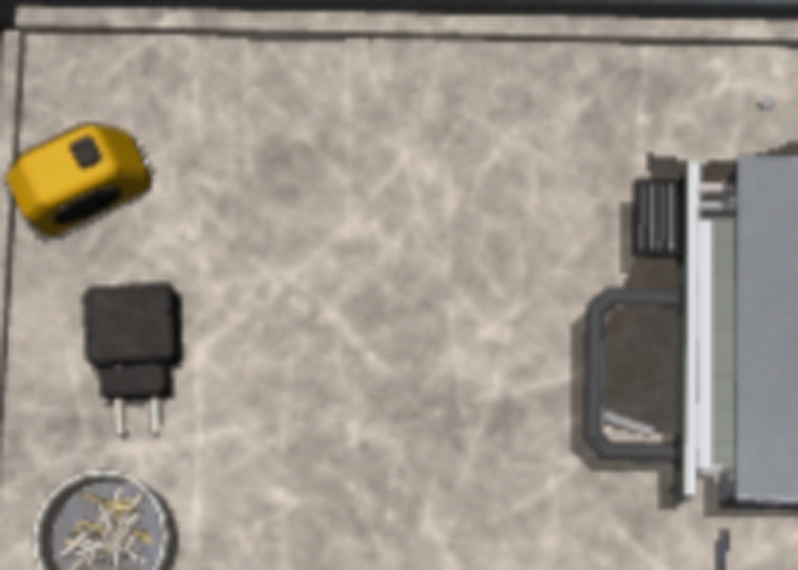

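View pics/scenec.png

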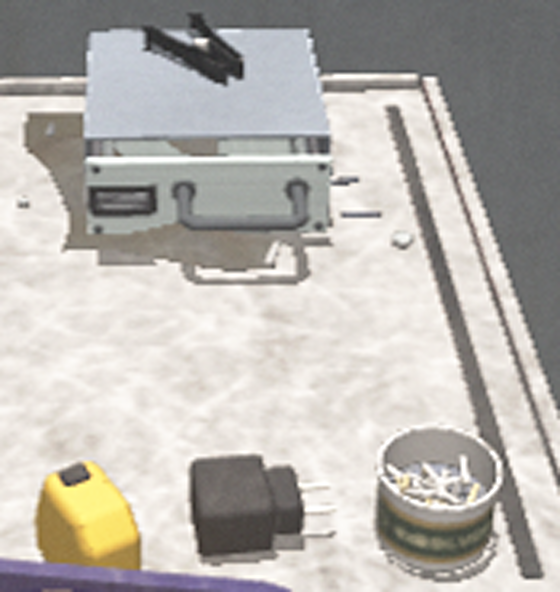

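The top crop shows the tray ajar, with the handle bar running along column 594 (rows 300–445) and the tab centred at (657,217). The charger body fills (85–180, 285–362), pins down. In the scene crop the bar centre is at (243,222), the tab at (123,200), and the charger's top-face corners are near (193,460), (262,456), (270,493) and (197,500). Next I'll triangulate these.

```bash
python3 - <<'E'
from h import *
T=lambda x,y:ray("top",190+x/3.8,150+y/3.8); S=lambda x,y:ray("scene",245+x/3.2,165+y/3.2)
pts={"handle":((594,372),(243,222)),"tabtop_front":((638,217),(123,192)),"panelTopL":((688,160),(87,160)),"panelTopR":((688,493),(328,160)),
"c1":((178,284),(193,460)),"c2":((180,358),(262,456)),"c3":((89,362),(270,493)),"c4":((87,288),(197,500)),
"roofL":((738,158),(84,137)),"roofR":((738,500),(330,133))}
for k,(a,b) in pts.items():
    X,e=tri([T(*a),S(*b)]); print(k,X.round(4),np.round(e,4))
P=lambda x,y,z:plane("top",190+x/3.8,150+y/3.8,z).round(4)
print("handle ends z.044",P(594,300,.044),P(594,445,.044),"tab",P(657,217,.044),"panel top",P(690,160,.068),P(690,493,.068),"roof",P(738,158,.074),P(738,500,.074))
print("charger",[P(*c,.036) for c in[(178,284),(180,358),(89,362),(87,288)]],"tin",P(105,530,.049),"tape",P(80,178,.06))
for n in("top","scene"): print(ray(n,0,0)[0])
E
```

```text
handle [ 0.5332 -0.1654  0.0443] [0.0002 0.0002]
tabtop_front [ 0.6137 -0.1865  0.0564] [0.001 0.001]
panelTopL [ 0.6399 -0.2107  0.0683] [0.0005 0.0005]
panelTopR [ 0.4707 -0.2122  0.0644] [0.0004 0.0004]
c1 [0.5764 0.0548 0.029 ] [0.0008 0.0008]
c2 [0.5371 0.0521 0.0281] [0.0008 0.0008]
c3 [0.5344 0.0967 0.0412] [0.0014 0.0014]
c4 [0.5737 0.1    0.0406] [0.0016 0.0016]
roofL [ 0.6415 -0.236   0.0719] [0.0004 0.0004]
roofR [ 0.4671 -0.2362  0.0724] [0.0002 0.0002]
handle ends z.044 [ 0.5708 -0.1649  0.044 ] [ 0.4952 -0.1658  0.044 ] tab [ 0.6155 -0.1972  0.044 ] panel top [ 0.6405 -0.2118  0.068 ] [ 0.4701 -0.2128  0.068 ] roof [ 0.6406 -0.2356  0.074 ] [ 0.4668 -0.2359  0.074 ]
charger [array([0.576 , 0.0534, 0.036 ]), array([0.5368, 0.0506, 0.036 ]), array([0.5337, 0.0981, 0.036 ]), array([0.5729, 0.1012, 0.036 ])] tin [0.4461 0.0825 0.049 ] tape [0.6265 0.1025 0.06  ]
[ 0.41050351 -0.11480241  1.00067691]
[0.60223022 0.69481071 0.60866951]
```

The rows are not in the units I measure in: turns go in shares of pi/2 rad. I convert before sending: -0.112 rad / 1.5708 = -0.0713.

```bash
python3 drive.py '[0,0,-0.015,0,0,-0.0713,0,0,-0.015,0,0,-0.0713,0,0,-0.015,0,0,-0.0707,0,0,0,0,0,0]' && python3 drive.py '[-0.02,-0.03,0,0,0,0,-0.02,-0.03,0,0,0,0,-0.02,-0.03,0,0,0,0,-0.02,-0.03,0,0,0,0,-0.02,-0.03,0,0,0,0,-0.02,-0.03,0,0,0,0,-0.02,-0.03,0,0,0,0,-0.02,-0.03,0,0,0,0,-0.02,-0.03,0,0,0,0,-0.02,-0.03,0,0,0,0]' 0.04
```

```text
clock: 0.43
tool_pos: [0.2139, 0.6145, 0.4525]
tool_rot: [-0.002, 1.0, 0.002, 0.001]
contact_force: [0.6, 0.2, 0.3]
gripper_width: 0.0854
grip_force: 0.0
clock: 1.27
tool_pos: [0.4141, 0.3121, 0.4489]
tool_rot: [0.001, 1.0, -0.0, -0.0]
contact_force: [1.0, 0.2, -0.2]
gripper_width: 0.0402
grip_force: 0.0
```

```bash
python3 drive.py '[-0.01,-0.04,0,0,0,0,-0.01,-0.04,0,0,0,0,-0.01,-0.04,0,0,0,0,-0.01,-0.04,0,0,0,0,-0.01,-0.04,0,0,0,0,-0.01,-0.04,0,0,0,0,-0.01,-0.04,0,0,0,0,-0.01,-0.04,0,0,0,0,-0.01,-0.04,0,0,0,0,-0.01,-0.04,0,0,0,0,-0.01,-0.04,0,0,0,0,-0.01,-0.037,0,0,0,0]' && python3 drive.py '[0,0,0.03,0,0,0,0,0,0.03,0,0,0,0,0,0,0,0,0,0,0,0,0,0,0]'; python3 - <<'E'
from h import *
c=env.calibration("wrist");im=env.capture("wrist");cv2.imwrite("pics/w1.png",im[:,:,::-1])
def pr(X): p=np.array(c["R"])@X+c["t"]; return (c["fx"]*p[0]/p[2]+c["cx"]).round(1),(c["fy"]*p[1]/p[2]+c["cy"]).round(1)
for X in [(.533,-.1653,.044),(.5,-.1653,.044),(.566,-.1653,.044),(.6155,-.1972,.044),(.64,-.2107,.068),(.47,-.2107,.068)]: print(X,pr(np.array(X)))
print(ray("wrist",320,240,c))
E
```

```text
clock: 2.27
tool_pos: [0.5335, -0.1655, 0.449]
tool_rot: [0.002, 1.0, -0.0, -0.0]
contact_force: [1.1, -0.3, 0.2]
gripper_width: 0.0399
grip_force: 0.0
clock: 2.6
tool_pos: [0.533, -0.1626, 0.3883]
tool_rot: [0.001, 1.0, 0.0, -0.002]
contact_force: [0.8, -0.4, 0.0]
gripper_width: 0.04
grip_force: 0.0
(0.533, -0.1653, 0.044) (np.float64(315.5), np.float64(214.0))
(0.5, -0.1653, 0.044) (np.float64(315.3), np.float64(177.9))
(0.566, -0.1653, 0.044) (np.float64(315.6), np.float64(247.8))
(0.6155, -0.1972, 0.044) (np.float64(283.5), np.float64(295.0))
(0.64, -0.2107, 0.068) (np.float64(267.7), np.float64(330.3))
(0.47, -0.2107, 0.068) (np.float64(257.8), np.float64(144.9))
(array([ 0.45183523, -0.16264429,  0.356604  ]), array([ 0.3220989 ,  0.00450484, -0.94681897]))
```

View pics/w1.png

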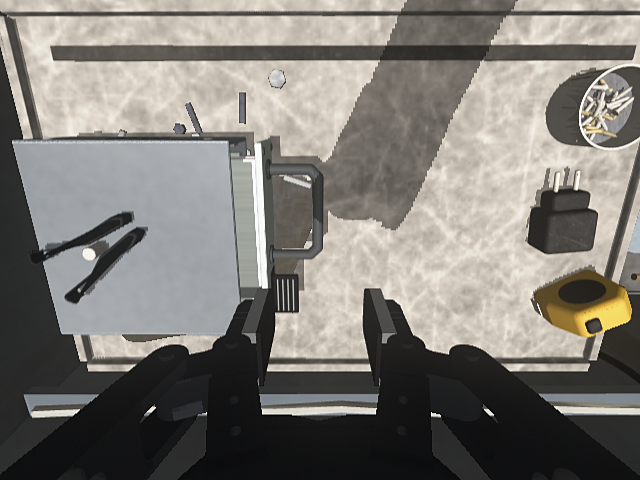

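The wrist view shows the bar at column 318, rows 180–245 (predicted 315), so the handle is at about (0.532, -0.163). The fingers straddle that line, so I'll descend, grip and pull.

```bash
python3 drive.py '[0,0,0.03,0,0,0,0,0,0.03,0,0,0,0,0,0.03,0,0,0,0,0,0.03,0,0,0,0,0,0.03,0,0,0,0,0,0.02,0,0,0,0,0,0.018,0,0,0,0,0,0,0,0,0]' && python3 drive.py '[0,0,0,0,0,0,0,0,0,0,0,0,0,0,0,0,0,0,0,0,0,0,0,0,0,0,0,0,0,0,0,0,0,0,0,0]' 0 50
```

```text
clock: 3.32
tool_pos: [0.5337, -0.1622, 0.2004]
tool_rot: [-0.0, 1.0, 0.0, -0.001]
contact_force: [-0.0, 0.0, 0.6]
gripper_width: 0.0402
grip_force: 0.0
clock: 3.82
tool_pos: [0.5349, -0.1632, 0.2039]
tool_rot: [-0.0, 1.0, -0.0, 0.002]
contact_force: [-0.3, 1.2, 7.1]
gripper_width: 0.0084
grip_force: 49.0
```

```bash
python3 drive.py '[0,0.012,0,0,0,0,0,0.012,0,0,0,0,0,0.012,0,0,0,0,0,0.012,0,0,0,0,0,0.012,0,0,0,0,0,0.01,0,0,0,0,0,0.01,0,0,0,0,0,0.01,0,0,0,0,0,0.004,0,0,0,0,0,0,0,0,0,0]' && python3 drive.py '[0,0.003,0,0,0,0,0,0.003,0,0,0,0,0,0.003,0,0,0,0,0,0,0,0,0,0]'
```

```text
clock: 4.65
tool_pos: [0.5352, -0.0679, 0.2038]
tool_rot: [-0.001, 1.0, 0.0, 0.002]
contact_force: [0.7, 0.7, 9.9]
gripper_width: 0.008
grip_force: 50.4
clock: 4.98
tool_pos: [0.5352, -0.0598, 0.2038]
tool_rot: [-0.0, 1.0, -0.0, 0.002]
contact_force: [0.4, -0.1, 10.0]
gripper_width: 0.0076
grip_force: 50.3
```

```bash
python3 drive.py '[0,0.003,0,0,0,0,0,0.003,0,0,0,0,0,0,0,0,0,0]'; python3 - <<'E'
from h import *
for n in("wrist","top"):
    im=env.capture(n);cv2.imwrite(f"pics/{n}2.png",im[:,:,::-1])
a=cv2.imread("pics/wrist2.png");b=cv2.resize(cv2.imread("pics/top2.png")[150:310,270:480],None,fx=2.2,fy=2.2,interpolation=2)
h=b.shape[0]; a=cv2.resize(a,(h*4//3,h)); o=np.hstack([a,b]); print(o.shape,h); cv2.imwrite("pics/c2.png",cv2.resize(o,(800,int(o.shape[0]*800/o.shape[1]))))
E
```

```text
clock: 5.23
tool_pos: [0.535, -0.0586, 0.2039]
tool_rot: [0.002, 1.0, -0.003, 0.003]
contact_force: [1.0, -13.6, 6.0]
gripper_width: 0.0078
grip_force: 50.1
(352, 931, 3) 352
```

View pics/c2.png

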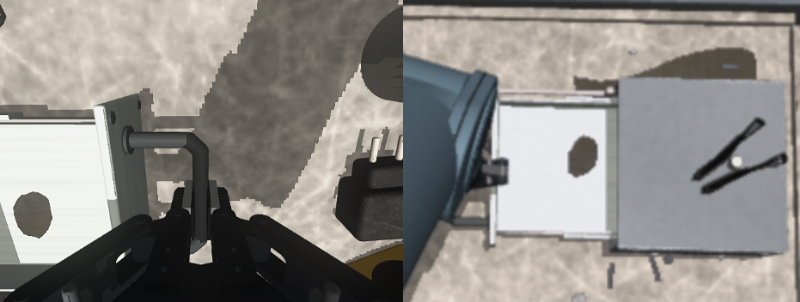

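The wrist view shows the bar gripped, the tray out and its white floor exposed; the 13.6 N reading is the hard stop. A small push back will check the lock before I release.

```bash
python3 drive.py '[0,-0.003,0,0,0,0,0,-0.003,0,0,0,0,0,-0.002,0,0,0,0,0,0,0,0,0,0]';python3 drive.py '[0,0.003,0,0,0,0,0,0,0,0,0,0]'; python3 drive.py '[0,0,0,0,0,0,0,0,0,0,0,0,0,0,0,0,0,0,0,0,0,0,0,0]' 0.04
```

```text
clock: 5.67
tool_pos: [0.5352, -0.0619, 0.2038]
tool_rot: [-0.0, 1.0, 0.0, 0.002]
contact_force: [0.5, -1.3, 9.6]
gripper_width: 0.0077
grip_force: 50.6
clock: 5.83
tool_pos: [0.5352, -0.0596, 0.2038]
tool_rot: [0.0, 1.0, -0.001, 0.002]
contact_force: [0.6, -4.2, 9.4]
gripper_width: 0.0077
grip_force: 50.5
clock: 6.17
tool_pos: [0.5336, -0.0585, 0.2018]
tool_rot: [-0.0, 1.0, 0.0, -0.0]
contact_force: [0.1, -0.3, 0.2]
gripper_width: 0.0402
grip_force: 0.0
```

```bash
python3 drive.py '[0,0,0,0,0,0,0,0,0,0,0,0,0,-0.004,0,0,0,0,0,-0.004,0,0,0,0,0,0,0,0,0,0]' 0.02; for i in 1; do :; done; python3 drive.py '[0,-0.003,0,0,0,0,0,0,0,0,0,0]';python3 drive.py '[0,-0.003,0,0,0,0,0,0,0,0,0,0]'
```

```text
clock: 6.58
tool_pos: [0.5337, -0.0675, 0.2016]
tool_rot: [0.0, 1.0, 0.0, -0.0]
contact_force: [0.5, 0.1, -0.6]
gripper_width: 0.0199
grip_force: 0.2
clock: 6.75
tool_pos: [0.5338, -0.0684, 0.2016]
tool_rot: [-0.001, 1.0, 0.001, -0.0]
contact_force: [-0.0, 6.7, 1.5]
gripper_width: 0.0203
grip_force: 3.0
clock: 6.92
tool_pos: [0.5339, -0.0693, 0.2015]
tool_rot: [-0.002, 1.0, 0.003, -0.001]
contact_force: [-1.0, 11.7, 1.8]
gripper_width: 0.02
grip_force: 6.0
```

To row units: -0.07 rad / 1.5708 = -0.0446.

```bash
python3 drive.py '[0,0.006,0,0,0,0,0,0.003,0,0,0,0,0,0,-0.01,0,0,0,0,0,-0.04,0,0,0,0,0,-0.04,0,0,0,0,0,-0.04,0,0,0]' 0.04; python3 drive.py '[-0.005,0.035,0,0,0,0,-0.005,0.035,0,0,0,0,-0.005,0.035,0,0,0,0,-0.006,0.032,0,0,0,-0.0446,0,0,0,0,0,0,0,0,0,0,0,0]' 0.08;python3 - <<'E'
from h import *
c=env.calibration("wrist");im=env.capture("wrist");cv2.imwrite("pics/w3.png",im[:,:,::-1])
def pr(X): p=np.array(c["R"])@X+c["t"]; return (c["fx"]*p[0]/p[2]+c["cx"]).round(1),(c["fy"]*p[1]/p[2]+c["cy"]).round(1)
for X in [(.576,.0534,.036),(.5368,.0506,.036),(.5337,.0981,.036),(.5729,.1012,.036)]: print(X,pr(np.array(X)))
E
```

```text
clock: 7.42
tool_pos: [0.5332, -0.065, 0.3336]
tool_rot: [0.001, 1.0, -0.001, -0.0]
contact_force: [1.4, -1.3, 0.8]
gripper_width: 0.0401
grip_force: 0.0
clock: 7.92
tool_pos: [0.5548, 0.0746, 0.3323]
tool_rot: [-0.037, 0.999, 0.0, 0.0]
contact_force: [-0.0, -1.1, -0.7]
gripper_width: 0.0801
grip_force: 0.0
(0.576, 0.0534, 0.036) (np.float64(290.3), np.float64(250.8))
(0.5368, 0.0506, 0.036) (np.float64(289.1), np.float64(202.9))
(0.5337, 0.0981, 0.036) (np.float64(351.1), np.float64(203.4))
(0.5729, 0.1012, 0.036) (np.float64(350.0), np.float64(251.3))
```

View pics/w3.png

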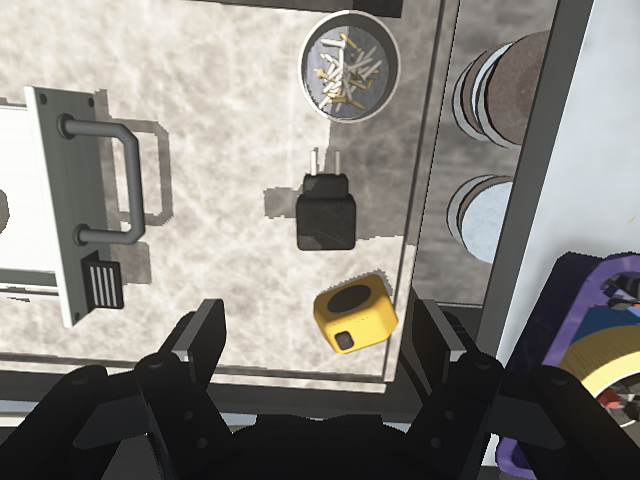

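The wrist view shows the charger body at columns 297–356, rows 202–250, so its centre is at about (0.554, 0.079) and it is aligned with the tool. The tape's near corner is about 20 mm beyond it. I'll descend and grasp.

```bash
python3 drive.py '[0.003,0.0045,0.03,0,0,0,0,0,0.03,0,0,0,0,0,0.03,0,0,0,0,0,0.03,0,0,0,0,0,0.02,0,0,0,0,0,0.015,0,0,0,0,0,0,0,0,0]'; python3 drive.py '[0,0,0,0,0,0,0,0,0,0,0,0,0,0,0,0,0,0,0,0,0,0,0,0,0,0,0,0,0,0,0,0,0,0,0,0]' 0 40
```

```text
clock: 8.55
tool_pos: [0.55, 0.0747, 0.1742]
tool_rot: [-0.034, 0.999, -0.001, -0.002]
contact_force: [-0.9, 0.5, 0.2]
gripper_width: 0.0798
grip_force: 0.0
clock: 9.05
tool_pos: [0.5522, 0.0769, 0.1783]
tool_rot: [-0.035, 0.999, 0.0, 0.001]
contact_force: [-2.0, -0.6, 7.0]
gripper_width: 0.0476
grip_force: 42.5
```

To row units: 0.07 rad / 1.5708 = 0.0446.

```bash
python3 drive.py '[0,0,-0.02,0,0,0,0,0,-0.03,0,0,0,0,0,-0.035,0,0,0,0,0,-0.035,0,0,0,0,0,0,0,0,0.0446]'; python3 drive.py '[-0.002,-0.02,0,0,0,0,-0.002,-0.036,0,0,0,0,-0.002,-0.036,0,0,0,0,-0.002,-0.036,0,0,0,0,-0.002,-0.036,0,0,0,0,-0.002,-0.036,0,0,0,0,0,-0.036,0,0,0,0,0,-0.016,0,0,0,0,0,0,0,0,0,0,0,0,0,0,0,0]'; python3 - <<'E'
from h import *
for n in("wrist","scene"):
    im=env.capture(n);cv2.imwrite(f"pics/{n}4.png",im[:,:,::-1])
a=cv2.resize(cv2.imread("pics/wrist4.png"),(480,360));b=cv2.resize(cv2.imread("pics/scene4.png")[150:310,230:370],(315,360)); cv2.imwrite("pics/c4.png",np.hstack([a,b]))
E
```

```text
clock: 9.47
tool_pos: [0.5539, 0.0771, 0.3037]
tool_rot: [0.0, 1.0, 0.001, 0.005]
contact_force: [0.8, 0.4, -1.1]
gripper_width: 0.0473
grip_force: 41.9
clock: 10.3
tool_pos: [0.5631, -0.1758, 0.2971]
tool_rot: [0.001, 1.0, -0.0, 0.0]
contact_force: [0.4, 1.1, -1.4]
gripper_width: 0.0469
grip_force: 41.7
```

View pics/c4.png

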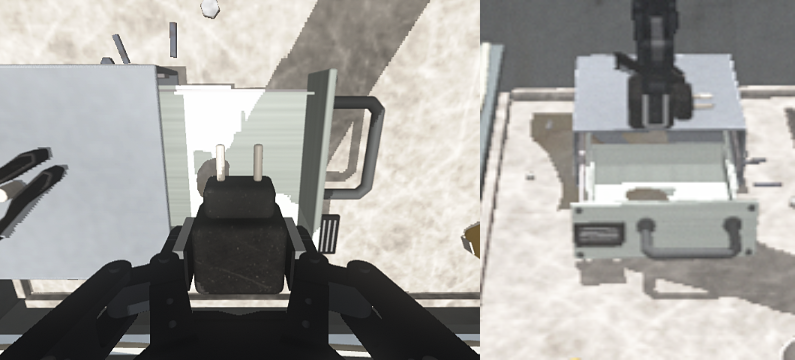

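The charger is held level, centred between the roof edge (col 168) and the panel (col 315). I'll lower it and release.

```bash
python3 drive.py '[0,0,0.02,0,0,0,0,0,0.02,0,0,0,0,0,0.02,0,0,0,0,0,0.02,0,0,0,0,0,0.012,0,0,0,0,0,0.008,0,0,0,0,0,0,0,0,0,0,0,0,0,0,0]'; python3 drive.py '[0,0,0.003,0,0,0,0,0,0.002,0,0,0,0,0,0,0,0,0]'
```

```text
clock: 11.07
tool_pos: [0.5638, -0.1743, 0.197]
tool_rot: [-0.0, 1.0, 0.0, 0.0]
contact_force: [-0.1, -0.6, -0.9]
gripper_width: 0.0477
grip_force: 41.8
clock: 11.32
tool_pos: [0.5636, -0.1748, 0.192]
tool_rot: [-0.0, 1.0, -0.0, 0.0]
contact_force: [-0.5, 1.0, -0.9]
gripper_width: 0.0472
grip_force: 41.8
```

```bash
python3 drive.py '[0,0,0.0015,0,0,0,0,0,0,0,0,0]';  python3 drive.py '[0,0,0,0,0,0,0,0,0,0,0,0,0,0,0,0,0,0,0,0,0,0,0,0]' 0.062;  python3 drive.py '[0,0,-0.01,0,0,0,0,0,-0.03,0,0,0,0,0,-0.03,0,0,0,0,0,-0.04,0,0,0,0,0,-0.04,0,0,0,0,0,-0.03,0,0,0,0,0,0,0,0,0]'; python3 - <<'E'
from h import *
for n in("wrist","scene"):
    im=env.capture(n);cv2.imwrite(f"pics/{n}5.png",im[:,:,::-1])
a=cv2.resize(cv2.imread("pics/wrist5.png"),(480,360));b=cv2.resize(cv2.imread("pics/scene5.png")[150:310,230:370],(315,360)); cv2.imwrite("pics/c5.png",np.hstack([a,b]))
c=env.calibration("wrist")
def pr(X): p=np.array(c["R"])@X+c["t"]; return (c["fx"]*p[0]/p[2]+c["cx"])*.75,(c["fy"]*p[1]/p[2]+c["cy"])*.75
print(np.round(pr(np.array([.6155,-.0955,.044])),1))
E
```

```text
clock: 11.48
tool_pos: [0.5637, -0.1749, 0.1913]
tool_rot: [-0.0, 1.0, 0.0, 0.0]
contact_force: [-2.5, 0.9, 8.3]
gripper_width: 0.0475
grip_force: 42.7
clock: 11.82
tool_pos: [0.5639, -0.1706, 0.1902]
tool_rot: [-0.002, 1.0, 0.003, -0.001]
contact_force: [-1.1, 11.8, 4.1]
gripper_width: 0.0619
grip_force: 0.3
clock: 12.4
tool_pos: [0.5654, -0.1763, 0.3776]
tool_rot: [0.0, 1.0, -0.001, 0.006]
contact_force: [1.2, -0.7, -0.2]
gripper_width: 0.062
grip_force: 0.0
[304.5 202.8]
```

View pics/c5.png

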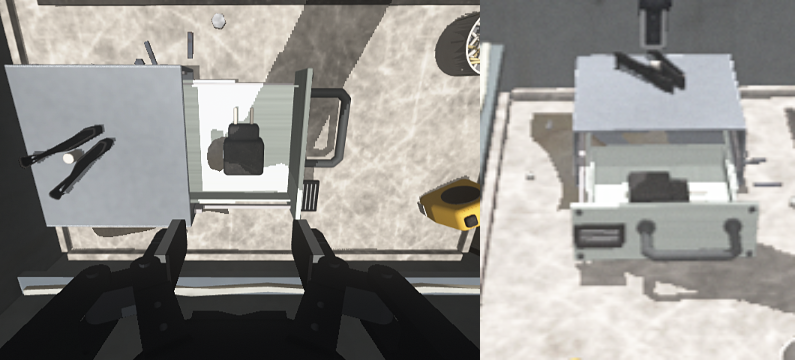

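The charger stands in the tray. The tab appears at about (311,196) in the composite. I'll compute its position from that.

```bash
python3 - <<'E'
from h import *
import glob
for u,v in [(303.5,196),(319,196),(311,181),(311,211)]:
    print(plane("wrist",u/.75,v/.75,.044).round(4))
print("panel top outer edge",plane("wrist",308/.75,100/.75,.068).round(4),plane("wrist",301/.75,180/.75,.068).round(4), "handle",plane("wrist",346/.75,125/.75,.044).round(4))
print(plane("wrist",225/.75,125/.75,.049).round(4),plane("wrist",263/.75,125/.75,.049).round(4))
s=env.get_state();print(s["tool_pos"],s["clock"])
E
```

```text
[ 0.6066 -0.0974  0.044 ]
[ 0.6066 -0.0786  0.044 ]
[ 0.5873 -0.0899  0.044 ]
[ 0.6266 -0.0866  0.044 ]
panel top outer edge [ 0.4939 -0.1071  0.068 ] [ 0.5777 -0.1079  0.068 ] handle [ 0.5215 -0.0568  0.044 ]
[ 0.5208 -0.1906  0.049 ] [ 0.5208 -0.1492  0.049 ]
[ 0.56372961 -0.1751284   0.37193634] 12.5
```

```bash
python3 drive.py '[-0.016,0.028,0,0,0,0,-0.016,0.028,0,0,0,0,-0.017,0.029,0,0,0,0,0,0,0.035,0,0,0,0,0,0.035,0,0,0,0,0,0.03,0,0,0,0,0,0.02,0,0,0,0,0,0.015,0,0,0,0,0,0,0,0,0,0,0,0,0,0,0]' 0; python3 - <<'E'
from h import *
for n in("wrist","scene"):
    im=env.capture(n);cv2.imwrite(f"pics/{n}6.png",im[:,:,::-1])
a=cv2.resize(cv2.imread("pics/wrist6.png"),(480,360));b=cv2.resize(cv2.imread("pics/scene6.png")[150:310,230:370],(315,360)); cv2.imwrite("pics/c6.png",np.hstack([a,b]))
E
```

```text
clock: 13.33
tool_pos: [0.6115, -0.0898, 0.2335]
tool_rot: [0.0, 1.0, 0.0, -0.002]
contact_force: [0.3, 0.7, 0.5]
gripper_width: 0.0002
grip_force: 0.0
```

View pics/c6.png

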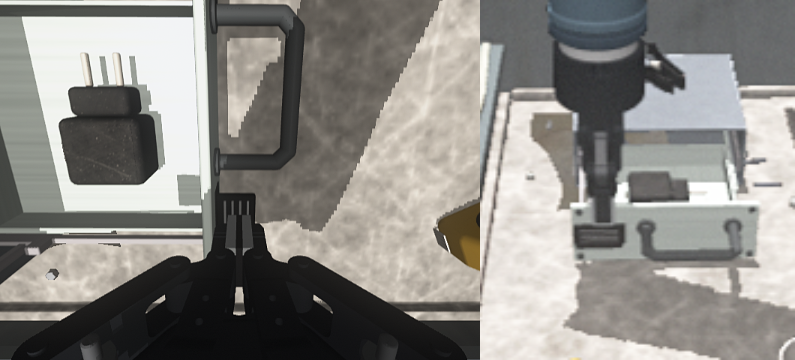

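The closed fingers stand over the tab, with the panel just behind them. The charger lies flat in the tray. I'll press the tab down.

```bash
python3 drive.py '[0,0,0.006,0,0,0,0,0,0.006,0,0,0,0,0,0.004,0,0,0,0,0,0,0,0,0]'; python3 drive.py '[0,0,0.003,0,0,0,0,0,0.003,0,0,0,0,0,0.003,0,0,0,0,0,0,0,0,0]'
```

```text
clock: 13.77
tool_pos: [0.612, -0.0895, 0.2184]
tool_rot: [-0.0, 1.0, 0.0, -0.001]
contact_force: [-0.1, -0.1, 0.0]
gripper_width: 0.0
grip_force: 0.0
clock: 14.1
tool_pos: [0.6125, -0.0897, 0.21]
tool_rot: [-0.0, 1.0, -0.0, 0.0]
contact_force: [-1.5, 0.6, 4.7]
gripper_width: -0.0003
grip_force: 2.2
```

```bash
python3 drive.py '[0,0,0.003,0,0,0,0,0,0.002,0,0,0,0,0,0.002,0,0,0,0,0,0,0,0,0]'; python3 drive.py '[0,-0.004,0,0,0,0,0,-0.004,0,0,0,0,0,-0.004,0,0,0,0,0,0,0,0,0,0]'
```

```text
clock: 14.43
tool_pos: [0.6131, -0.0907, 0.2073]
tool_rot: [0.0, 1.0, 0.0, 0.001]
contact_force: [-13.0, 1.2, 39.5]
gripper_width: -0.0
grip_force: 19.5
clock: 14.77
tool_pos: [0.6129, -0.1039, 0.2075]
tool_rot: [0.001, 1.0, -0.0, 0.001]
contact_force: [-11.9, 0.1, 37.3]
gripper_width: 0.0
grip_force: 18.3
```

```bash
python3 drive.py '[0,-0.005,-0.002,0,0,0,0,-0.01,0,0,0,0,0,-0.01,0,0,0,0,0,-0.01,0,0,0,0,0,-0.01,0,0,0,0,0,-0.01,0,0,0,0,0,-0.01,0,0,0,0,0,-0.01,0,0,0,0,0,-0.01,0,0,0,0,0,-0.01,0,0,0,0,0,0,0,0,0,0]'; python3 drive.py '[0,-0.004,0,0,0,0,0,-0.004,0,0,0,0,0,0,0,0,0,0]'
```

```text
clock: 15.68
tool_pos: [0.6123, -0.2008, 0.2083]
tool_rot: [0.002, 1.0, -0.002, 0.001]
contact_force: [-8.1, -1.9, 21.9]
gripper_width: 0.0004
grip_force: 11.0
clock: 15.93
tool_pos: [0.6124, -0.2071, 0.2082]
tool_rot: [0.001, 1.0, -0.001, 0.001]
contact_force: [-8.1, -0.3, 23.7]
gripper_width: -0.0
grip_force: 11.8
```

```bash
python3 drive.py '[0,-0.004,0,0,0,0,0,-0.004,0,0,0,0,0,0,0,0,0,0]'; python3 drive.py '[0,-0.004,0,0,0,0,0,0,0,0,0,0]'
```

```text
clock: 16.18
tool_pos: [0.6128, -0.2116, 0.2081]
tool_rot: [-0.0, 1.0, 0.002, -0.0]
contact_force: [-10.0, 7.3, 28.5]
gripper_width: -0.0002
grip_force: 14.3
clock: 16.35
tool_pos: [0.6132, -0.2127, 0.2079]
tool_rot: [-0.001, 1.0, 0.004, -0.001]
contact_force: [-9.8, 14.1, 31.1]
gripper_width: -0.0002
grip_force: 15.6
```

```bash
python3 drive.py '[0,0.002,-0.004,0,0,0,0,0,-0.006,0,0,0,0,0,-0.008,0,0,0,0,0,-0.004,0,0,0,0,0,0,0,0,0]'; python3 drive.py '[0,-0.004,0,0,0,0,0,-0.004,0,0,0,0,0,0,0,0,0,0]'
```

```text
clock: 16.77
tool_pos: [0.6126, -0.2132, 0.2275]
tool_rot: [-0.001, 1.0, 0.001, -0.0]
contact_force: [-1.5, 6.5, 3.3]
gripper_width: 0.0003
grip_force: 3.2
clock: 17.02
tool_pos: [0.6132, -0.2154, 0.2274]
tool_rot: [-0.002, 1.0, 0.006, -0.002]
contact_force: [-5.7, 22.2, 14.5]
gripper_width: 0.0002
grip_force: 11.1
```

```bash
python3 drive.py '[0,0.01,0,0,0,0,0,0.01,0,0,0,0,0,0.01,-0.01,0,0,0,0,0,-0.04,0,0,0,0,0,-0.04,0,0,0,0,0,-0.04,0,0,0,0,0,0,0,0,0,0,0,0,0,0,0,0,0,0,0,0,0]'; python3 - <<'E'
from h import *
for n in("wrist","scene"):
    im=env.capture(n);cv2.imwrite(f"pics/{n}7.png",im[:,:,::-1])
a=cv2.resize(cv2.imread("pics/wrist7.png"),(480,360));b=cv2.resize(cv2.imread("pics/scene7.png")[150:310,230:370],(315,360)); cv2.imwrite("pics/c7.png",np.hstack([a,b]))
E
```

```text
clock: 17.77
tool_pos: [0.6121, -0.1929, 0.3574]
tool_rot: [0.0, 1.0, -0.0, 0.0]
contact_force: [-0.2, 0.5, -0.1]
gripper_width: -0.0001
grip_force: 0.0
```

View pics/c7.png

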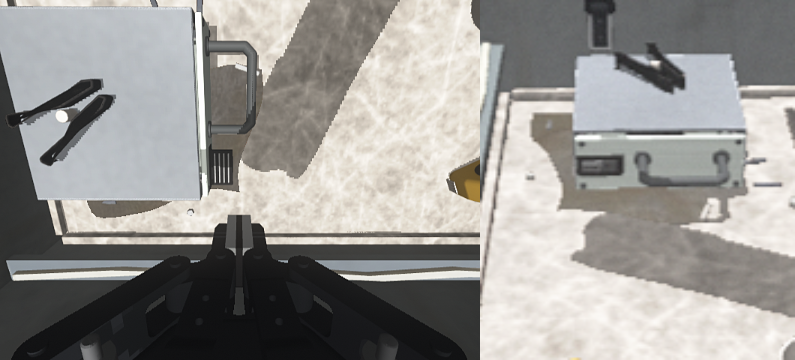

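The tray is flush with the housing, the clamp has not moved and the arm is clear, so I'm handing in.

```bash
python3 -c "
from workcell import env
print(env.close_job())"
```

```text
the job is handed in; nothing more can be done
None
```

The charger is in the tray, the tray is pushed fully home against its stop with the arm clear, and the job was handed in at about 18 s; the hand-in gave no verdict, and the closed tray hid the charger's final pose.

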